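Hang the studio headphones on the rail under the drying rack

TASK

Clear the worktop: pick up the orange headphones by their headband, thread them under the wire drying shelf and drape the headband over the steel rail between its two red rings, one cup on each side of the rail, hanging level and clear of the table. Let the band come to rest gently on the rail before you let go - do not drop it - and leave the wax pot, the pigment jar and the blue tin where they are.

Things in the scene. Friction and masses are not known exactly. Their poses are not given: they have to be found in the camera images.
- headphones: Rigid orange/black headphones, 0.18-0.29 kg, upright on flat cup undersides at the start, 162 mm across the cups (x), 62 mm deep (y), 173 mm tall (z). Origin: underside, midway between the cups; x from cup to cup, y along the band's width, z up. Cups: |x| 42-81 mm, z 0-74 mm. Band: strip 24 mm wide (y), 10 mm thick. Symmetrical; the -x side starts towards the robot (within 0.4 rad).
- band_crown (a point): Underside of the headband at its crown, which comes to lie on the rail: x 0, y 0, z 163 mm in the headphones' frame, same axes. The crown is a shallow upside-down V that centres itself on the rail. The band's middle line runs through (|x|, z) = (66, 66), (66, 112), (52, 140), (28, 160), (0, 168) mm.
- band_shoulder (a point): Middle of the band strip on the straight shoulder, sloping 40 degrees, on the headphones' -x side: x -40, y 0, z 150 mm in their frame, same axes. A good place to grip, across the 24 mm width (along y), tool leaning forward 28 to 40 degrees from vertical in the plane of the band. Fingertips here pass clear in front of the rail.
- rack: Fixed rack: a round steel rail under a wire shelf. Origin on the table straight below the middle of the rail's saddle (52 mm of bare rail between two red rings); y along the rail to its free end, x away from the robot, z up. Side panel at y -176 to -160, x -75 to 140 mm, 374 mm tall; 12 mm post at x 128, y 92 mm on a 60 mm square foot. Front, back and +y end are open.
- saddle_above (a point): Point level with the shelf's underside (z 340 mm), straight above the middle of the saddle; rack's axes. Shelf: 7 mm steel rods along y, 25 mm apart, x -54 to 129, y -162 to 108 mm from here, 14 mm thick with its cross rods, a small panel drying on it to 21 mm above this point. A batten hangs 14 mm below at y -152 to -138 mm.
- rail_end_above (a point): Point level with the shelf's underside (z 340 mm), straight above the rail's free end, at y 38 mm in the rack's frame. Rail: 16 mm thick, x 0; red rings of 28 mm diameter at y 26 to 34 and -34 to -26 mm. Its height differs each time and is not reported: middle line 170 to 200 mm above the table, to be seen or felt. It stays put below 60 N.
- wax_pot: Loose steel pot with two black side handles, 100 mm rim diameter, 60 mm tall, origin at the centre of its underside. A bystander: leave alone.
- pigment_jar: Loose amber glass jar with white cap, 52 mm diameter, 75 mm tall, origin at the centre of its underside. A bystander: leave alone.
- medium_tin: Loose blue tin with a pale lid, 56 mm diameter, 70 mm tall, origin at the centre of its underside. A bystander: leave alone.

How it is judged:
On the way, in this order (a step that is already met when the one before it is completed fails the run):
1. the headphones are lifted clear of the table in the fingers (height (world z) of headphones above 0.03 m and contact force between the fingers and headphones above 1 N), for 0.2 s.
2. the headband comes to rest on the rail between the rings while the fingers still hold it (contact force between headphones and rack above 0.3 N and contact force between the fingers and headphones above 0.5 N and y of band_crown in the frame of saddle_above between -0.016 and 0.016 m and x of band_crown in the frame of saddle_above between -0.03 and 0.03 m), for 0.1 s.
At the end, for the whole second after the job is handed in: The headphones hang released and at rest on the rail: band crown within 12 mm of the rail's middle line, within 16 mm of the middle between the red rings and its underside below 217 mm, tilted less than 0.2 rad, cups more than 5 mm above the table (y of band_crown in the frame of saddle_above between -0.016 and 0.016 m and x of band_crown in the frame of saddle_above between -0.012 and 0.012 m and height (world z) of band_crown below 0.217 m and height (world z) of headphones above 0.005 m and angle between headphones's own z axis and vertical below 0.2 rad and contact force between headphones and rack above 0.5 N and contact force between the fingers and headphones below 0.1 N and linear speed of headphones below 0.03 m/s and angular speed of headphones below 0.3 rad/s); the robot touches nothing.
It fails at once if the headphones strike or press the rack with more than 30 N (contact force between headphones and rack above 30 N).
It fails at once if a bystander is displaced by more than 25 mm or tipped (distance of any of wax_pot, pigment_jar, medium_tin from where it was at the start of the episode above 0.025 m or angle between any of wax_pot, pigment_jar, medium_tin's own z axis and vertical above 0.3 rad).
It also fails if it takes over 45 s, if anything falls off the work surface, if the arm or the gripper's body presses on something with over 40 N, if the wrist force passes 120 N, or if a joint passes its speed limit or range.

ROBOT

A 6-joint arm with a two-finger parallel gripper is mounted at the origin on the work surface. World frame = base frame: x ahead of the robot, y to its left, z up, the work surface at z = 0. Lengths are in m, angles in rad, forces in N, time in s.
With the tool pointing down it reaches from about 0.25 to 0.775 m from the base axis. Payload 4 kg.
Tool frame: the origin (TCP) lies on the centre line of the jaws, within the pads' length; the fingertips stand 8 mm ahead of it and the grasp point (between the pads) lies 11 mm behind it; y points along the fingers, x is the direction in which the jaws open and shut, and the axes are right-handed (so a half turn about y gives the same grasp; the last joint's range is limited). The gripper opens to 94 mm and grips with 3 to 60 N. Pads are 16 mm wide; open, the fingers measure 119 mm over their backs; the gripper's body (75 mm by 177 mm) begins 78 mm behind the grasp point.
Start: joints at [1.089, 0.087, 1.371, -0, 1.684, -0.103], TCP at [0.203, 0.511, 0.214] pointing down, gripper open.
Joint ranges: [-3.1, 3.1], [-0.76, 2.03], [0.27, 2.55], [-1.08, 4.22], [0.17, 2.65], [-2.57, 2.57]. Speed limits (rad/s): [2.79, 2.79, 3.14, 3.14, 3.14, 3.14].

INTERFACE

Orientations are given as [roll, pitch, yaw] about the fixed x, y, z axes, in that order (R = Rz(yaw) Ry(pitch) Rx(roll)).
In Python, from bench import robot gives the robot as it stands.
- The arm moves only by the tool step_arm, never from a script. Its argument "commands" is a list of rows, each an object with "xyz": the shift along the world's x, y, z in m, a list of three; "twist": the turn, a rotation vector about the world's x, y, z in degrees, a list of three. In form: [{"xyz": [tx, ty, tz], "twist": [ax, ay, az]}, ...]. A call has 1 to 12 rows; each row is the pose to reach, as a shift and turn from the pose commanded when the call began; what a row does not reach only later rows make up. A row lasts 1/12 s, in which the tool goes at most 41.7 mm and 7.16 degrees, less where a joint would pass 70% of its speed; a pose out of reach is approached as far as the arm can. A call with a gripper value outside its range is refused whole. "fingers" is the closure in counts, from 0 (fully open) to 255 (shut), set as the call begins (left out, the last holds). The fingers move at their own pace and stop on an object; the grip force is fixed at half the most. Time passes only in rows, so rows that repeat a pose let the fingers close. It gives the time, the measured TCP pose, the force and the opening at its end, in the units of the state.
- robot.get_obs(): the state, without advancing time (a new reading comes with each control period).
- robot.snapshot(name): name is "scene" or "side" or "wrist"; returns (picture, depth): 420x560x3 uint8, red, green, blue; 420x560 float32, m along the optical axis (not along the pixel's ray), 0 where there is no reading.
- robot.camera_info(name): a dict with "fx", "fy", "cx", "cy" (pixels), "R" (3x3) and "t" (3): a world point X has camera coordinates R X + t. Camera axes: x right, y down, z forward; pixel columns grow to the right and rows downward; lengths in m; the calibration is good to about 2 mm. A picture is of the moment at which its call begins: read the wrist's pose just before it. camera_info takes no time and is no camera call; for the wrist camera it gives the pose at the moment of the call.
- robot.close_job(): hands the job in, once; it reports no verdict.
The state is a dict: "time": time; "joint_positions": joint angles; "qvel": joint speeds; "joint_torque": joint torques, N m; "tool_pos": TCP position; "ee_rot": TCP orientation; "wrist_force": force on the tool from outside, world axes, zero at the start; "wrist_torque": the same for the moment, N m; "width": finger opening in m.
Only numpy, scipy, OpenCV 4.12 (cv2) and the standard library are available. Lean on these libraries where they do the work, as an engineer would, in place of code of your own. Each camera call takes 0.05 s, during which the arm holds its last target.

## Working session

There is one attempt and no reset: what is moved stays moved. The work goes in short steps, Python scripts to look and compute and a tool call to move; the robot and the scene stay as the last step left them, time stands still between calls to the robot, and variables do not carry over. Pictures are saved under pics/ and viewed, and the job is handed in when it is done.

Besides the shell and the picture viewer there is one more tool, called after "Emit:" as name(argument=value, ...) on one line, values as JSON. step_arm: Moves the arm, as the interface text tells. Its arguments: {"type":"object","properties":{"commands":{"type":"array"},"fingers":{"type":"number"}},"required":["commands"]}

```bash
ls; mkdir -p pics
cat > h.py <<'E'
import numpy as np, cv2
from bench import robot
def snap(n,f):
    ci=robot.camera_info(n); p,d=robot.snapshot(n); cv2.imwrite(f'pics/{f}.png',p[:,:,::-1]); np.savez(f'pics/{f}.npz',p=p,d=d,R=ci['R'],t=ci['t'],k=[ci['fx'],ci['fy'],ci['cx'],ci['cy']])
def load(f):
    z=np.load(f'pics/{f}.npz'); return z
def cloud(z):
    d=z['d'];fx,fy,cx,cy=z['k'];v,u=np.indices(d.shape)
    P=np.stack([(u-cx)/fx*d,(v-cy)/fy*d,d],-1)
    W=(P-z['t'])@z['R']; W[d==0]=np.nan
    return W
def ray(z,u,v):
    fx,fy,cx,cy=z['k'];c=-z['R'].T@z['t'];r=z['R'].T@np.array([(u-cx)/fx,(v-cy)/fy,1]);return c,r
E
python3 - <<'E'
from h import *
np.set_printoptions(precision=4,suppress=True)
for n in ('scene','side','wrist'): snap(n,n+'0')
for n in ('scene','side','wrist'):
    z=load(n+'0');print(n,-z['R'].T@z['t'],z['R'][2],z['k'])
o=robot.get_obs();print(o)
E
```

```text
pics
scene [ 1.2271 -0.3587  0.9273] [-0.6192  0.3998 -0.6758] [395.2517 395.2517 284.6234 209.6958]
side [ 0.1959 -0.5535  0.7437] [ 0.4105  0.6961 -0.589 ] [399.4551 399.4551 272.5204 214.6658]
wrist [0.1412 0.5354 0.3836] [ 0.2139 -0.0874 -0.9729] [315.1264 315.1264 279.8459 211.3804]
{'time': 0.15, 'joint_positions': array([ 1.0889,  0.0878,  1.3719,  0.    ,  1.6836, -0.1031]), 'qvel': array([-0.0005, -0.0033, -0.0037, -0.0018,  0.0029,  0.0011]), 'joint_torque': array([  0.0011, -34.0646, -30.2791,   0.0718,   0.0306,  -0.0001]), 'tool_pos': array([0.2032, 0.5106, 0.2126]), 'ee_rot': array([-1.5706,  0.0017,  1.192 ]), 'wrist_force': array([ 0.2786,  0.5786, -0.0915]), 'wrist_torque': array([-0.0354, -0.0688,  0.0027]), 'width': 0.09397262933613923}
```

View pics/scene0.png

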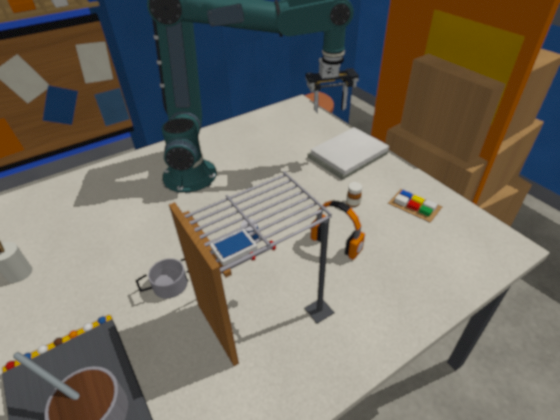

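View pics/side0.png

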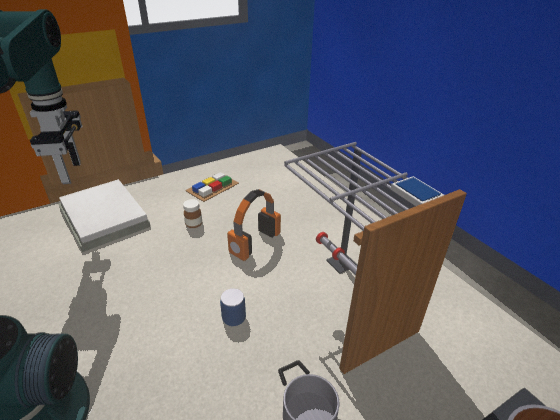

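View pics/wrist0.png

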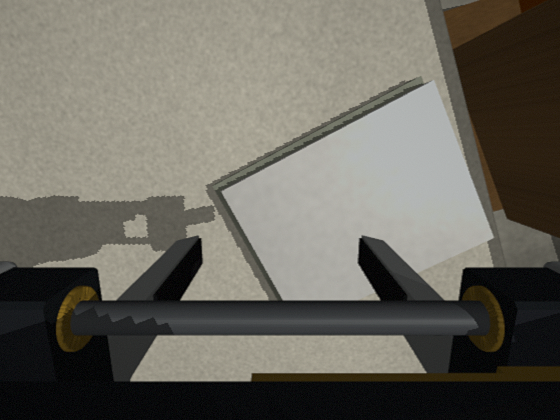

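The scene and side views show the headphones standing at about (255,225) in the side view. The red rings are at (322,238) and (338,253), and the tin is at (233,308). The jar is behind the headphones at (192,213), and the pot is near the panel at (310,395). Next I'll measure these from depth and colour.

Run:
```python
from h import *
np.set_printoptions(precision=4,suppress=True)
for n in ('scene0','side0'):
    z=load(n);W=cloud(z);hsv=cv2.cvtColor(z['p'],cv2.COLOR_RGB2HSV)
    H,S,V=[hsv[...,i].astype(int) for i in range(3)]
    ok=np.isfinite(W[...,2])&(W[...,2]>0.006)&(W[...,2]<0.45)&(W[...,0]>0.15)&(W[...,0]<0.95)&(np.abs(W[...,1])<0.5)
    m=ok.astype(np.uint8)
    c,l,s,ce=cv2.connectedComponentsWithStats(m)
    print(n)
    for i in range(1,c):
        if s[i,4]>60:
            P=W[l==i];print(i,s[i],P.min(0),P.max(0),np.median(P,0))
    red=((H<6)|(H>174))&(S>150)&(V>60)&ok
    c,l,s,ce=cv2.connectedComponentsWithStats(red.astype(np.uint8))
    for i in range(1,c):
        if s[i,4]>8:
            P=W[l==i];print('red',s[i],ce[i],P.min(0),P.max(0),np.median(P,0))
```

```text
scene0
1 [306  43  32  71 902] [0.15   0.4162 0.2061] [0.2423 0.5    0.4499] [0.2081 0.4732 0.3526]
2 [307 145  44  34 665] [0.1635 0.4359 0.0061] [0.3651 0.4998 0.0449] [0.2696 0.4662 0.0336]
3 [  135   171   230   195 11266] [ 0.4011 -0.3439  0.0061] [0.7772 0.432  0.3761] [ 0.6751 -0.1727  0.3148]
28 [  83  314   70  106 4022] [ 0.4718 -0.5     0.006 ] [ 0.7917 -0.4302  0.1092] [ 0.6741 -0.4649  0.0297]
side0
1 [  26   80   46  104 2448] [0.1501 0.4144 0.2042] [0.2404 0.4999 0.45  ] [0.1912 0.4715 0.3607]
2 [  284   142   183   231 16943] [ 0.5575 -0.2286  0.006 ] [0.7759 0.0598 0.3756] [ 0.6571 -0.2249  0.2856]
3 [ 227  189   54   71 1700] [0.5161 0.1763 0.0061] [0.6863 0.2855 0.1745] [0.5701 0.2235 0.0694]
4 [183 199  19  28 436] [0.4555 0.3794 0.0066] [0.5057 0.4334 0.0785] [0.477  0.3911 0.0492]
5 [  75  210   75   41 1426] [0.1585 0.4376 0.006 ] [0.3628 0.5    0.044 ] [0.2505 0.4625 0.0308]
12 [220 288  26  38 789] [ 0.402  -0.0088  0.0061] [0.4558 0.0475 0.0728] [0.4246 0.0051 0.0596]
13 [ 278  360   62   60 1437] [ 0.4001 -0.3084  0.006 ] [ 0.5008 -0.1764  0.0623] [ 0.4724 -0.2264  0.0471]
14 [ 482  388   78   32 1331] [ 0.6872 -0.5     0.024 ] [ 0.83   -0.4311  0.1093] [ 0.7494 -0.4574  0.0313]
red [317 233  10   8  37] [320.2973 235.8649] [ 0.622  -0.0255  0.1835] [ 0.6471 -0.0162  0.1991] [ 0.6286 -0.0225  0.1931]
red [333 248  11  12  49] [337.1837 251.6939] [ 0.6206 -0.0847  0.1709] [ 0.6476 -0.0762  0.1982] [ 0.6295 -0.0821  0.1932]
```

Run:
```python
from h import *
z=load('side0');p=z['p'];cv2.imwrite('pics/c1.png',cv2.resize(p[140:290,180:380,::-1],None,fx=4,fy=4,interpolation=2))
z=load('scene0');p=z['p'];cv2.imwrite('pics/c2.png',cv2.resize(p[170:330,170:380,::-1],None,fx=3.7,fy=3.7,interpolation=2))
```

```text
(no output)
```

View pics/c1.png

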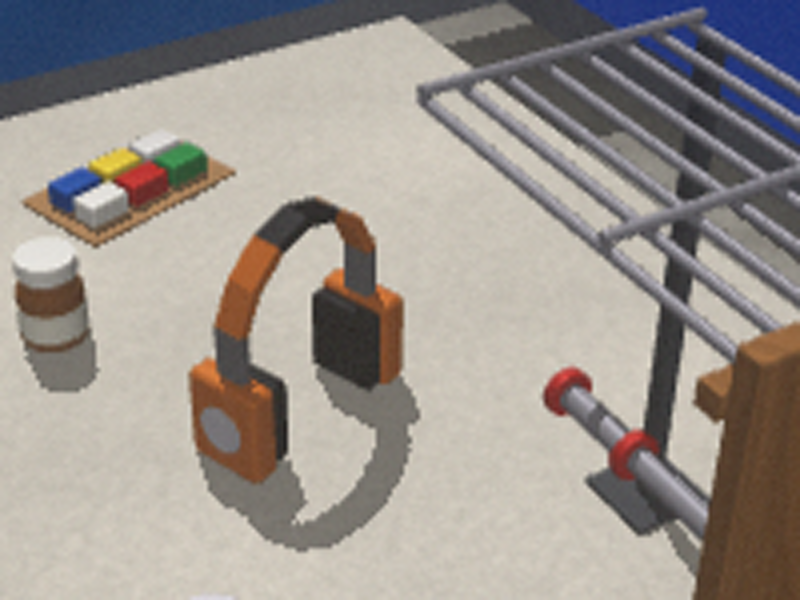

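View pics/c2.png

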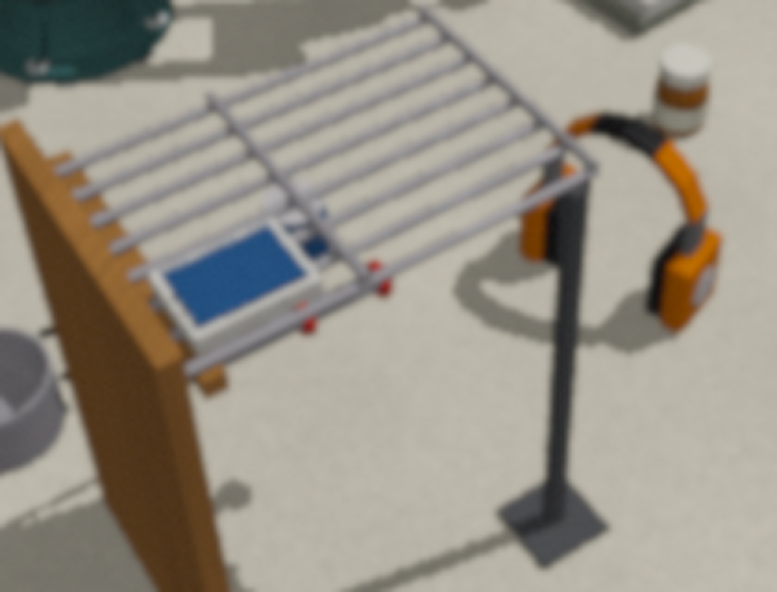

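Run:
```python
from h import *
from scipy.optimize import least_squares
np.set_printoptions(precision=4,suppress=True)
z=load('side0');W=cloud(z);hsv=cv2.cvtColor(z['p'],cv2.COLOR_RGB2HSV)
H,S,V=[hsv[...,i].astype(int) for i in range(3)]
box=lambda a,b:np.all((W>a)&(W<b),-1)
# rail
m=box([.60,-.15,.15],[.67,0,.215]); P=W[m]; hs=hsv[m]; red=((hs[:,0]<8)|(hs[:,0]>172))&(hs[:,1]>140)
r=P[~red&(P[:,1]<-.03)&~((P[:,1]<-.07)&(P[:,1]>-.09))]
def f(p): # x0+a*(y+.05), z0
    x=p[0]+p[1]*(r[:,1]+.05);return np.hypot((r[:,0]-x),r[:,2]-p[2]-p[3]*(r[:,1]+.05))-.008
s=least_squares(f,[.635,0,.185,0],loss='soft_l1',f_scale=.001);print('rail',s.x,len(r),np.std(s.fun))
for y0,y1 in ((-.13,-.09),(-.07,-.03)):
    q=r[(r[:,1]>y0)&(r[:,1]<y1)];print(len(q),q.min(0),q.max(0))
# panel
m=box([.4,-.26,.1],[.9,-.20,.36]);P=W[m];print('panel',P.min(0),P.max(0))
q=P[np.abs(P[:,1]-np.median(P[:,1]))<.004];
A=np.c_[q[:,0],np.ones(len(q))];print('panel y=ax+b',np.linalg.lstsq(A,q[:,1],rcond=None)[0],'x edges',np.percentile(q[:,0],[0.5,99.5]))
# top of panel/ shelf
m=box([.5,-.2,.335],[.85,.1,.38]);P=W[m];print('shelf',P.min(0),P.max(0),np.percentile(P,[1,99],axis=0))
z2=load('scene0');W2=cloud(z2);m2=np.all((W2>[.5,-.2,.335])&(W2<[.85,.1,.38]),-1);P=W2[m2];print('shelf scene',np.percentile(P,[.5,99.5],axis=0))
# headphones
hp=[]
for w,n in ((W,'side'),(W2,'scene')):
    m=np.all((w>[.49,.15,.006])&(w<[.72,.32,.18]),-1);P=w[m];hp.append(P)
    c=P[:,2]<.06
    q=P[c].astype(np.float32);print(n,len(P),cv2.minAreaRect(q[:,:2]*1000))
    b=P[P[:,2]>.12].astype(np.float32);vx=cv2.fitLine(b[:,:2],cv2.DIST_HUBER,0,.01,.01).ravel();print('band',vx,np.degrees(np.arctan2(vx[1],vx[0])),P[:,2].max(),P[P[:,2]>.168].mean(0))
P=np.vstack(hp).astype(np.float32);print('both',cv2.minAreaRect(P[:,:2]*1000))
np.save('hp.npy',P)
```

```text
rail [ 0.6362  0.0123  0.184  -0.0011] 277 0.0009914665070047892
133 [ 0.6265 -0.1296  0.1791] [ 0.6413 -0.0904  0.1941]
104 [ 0.6271 -0.0692  0.1818] [ 0.6407 -0.03    0.1947]
panel [ 0.5575 -0.2286  0.1   ] [ 0.7759 -0.2001  0.36  ]
panel y=ax+b [-0.0098 -0.2191] x edges [0.5593 0.7716]
shelf [ 0.5631 -0.1998  0.3352] [0.7661 0.0598 0.363 ] [[ 0.5737 -0.1948  0.3395]
 [ 0.7621  0.055   0.3619]]
shelf scene [[ 0.5808 -0.1994  0.3373]
 [ 0.7683  0.056   0.3618]]
side 1700 ((600.792236328125, 229.8226318359375), (164.27212524414062, 62.129032135009766), 19.42920684814453)
band [0.9618 0.2739 0.5797 0.2206] 15.894649 0.17450092634065287 [0.5989 0.2302 0.1705]
scene 1032 ((604.6863403320312, 231.01583862304688), (163.22930908203125, 61.07050704956055), 20.889938354492188)
band [0.9242 0.382  0.6226 0.2361] 22.456343 0.17520992113673695 [0.6019 0.2329 0.1704]
both ((601.9734497070312, 231.3290557861328), (167.95281982421875, 64.76765441894531), 20.35620880126953)
```

```bash
cat >> h.py <<'E'
from scipy.spatial.transform import Rotation as Ro
np.set_printoptions(precision=4,suppress=True)
def target(yaw,th): # tool rotation, degrees
    return Ro.from_euler('z',yaw,degrees=True)*Ro.from_euler('y',-th,degrees=True)*Ro.from_matrix([[0,0,1],[1,0,0],[0,-1,0]]).__class__.from_matrix(np.array([[0,0,1],[1,0,0],[0,-1,0]],float)) 
def go(yaw,th,tcp):
    o=robot.get_obs(); R=Ro.from_euler('xyz',o['ee_rot']); T=target(yaw,th)
    print('t',o['time'],'q',o['joint_positions'],'pos',o['tool_pos'],'F',o['wrist_force'],o['width'])
    print('xyz',np.array(tcp)-o['tool_pos'],'twist',np.degrees((T*R.inv()).as_rotvec()),'toolx',R.apply([1,0,0]),'tooly',R.apply([0,1,0]))
E
python3 - <<'E'
from h import *
# tool x->(0,1,0), y->(0,0,-1), z-> x cross y = (-1,0,0)
E
sed -i '/^def target/,/^def go/{/return/d}' h.py
sed -i 's/^def target.*/&\n    return Ro.from_euler("z",yaw,degrees=True)*Ro.from_euler("y",-th,degrees=True)*Ro.from_matrix(np.array([[0,0,-1],[1,0,0],[0,-1,0]],float))/' h.py
python3 - <<'E'
from h import *
T=target(20.3,35);print(T.apply([1,0,0]),T.apply([0,1,0]))
Y=T.apply([0,1,0]);c,s=np.cos(np.radians(20.3)),np.sin(np.radians(20.3))
G=np.array([.6022-.04*c,.2310-.04*s,.150]);print('G',G,'tcp',G+.011*Y)
go(20.3,35,G+.011*Y-.09*Y)
E
```

```text
[-0.3469  0.9379  0.    ] [ 0.538   0.199  -0.8192]
G [0.5647 0.2171 0.15  ] tcp [0.5706 0.2193 0.141 ]
t 0.15 q [ 1.0889  0.0878  1.3719  0.      1.6836 -0.1031] pos [0.2032 0.5106 0.2126] F [ 0.2786  0.5786 -0.0915] 0.09397262933613923
xyz [ 0.319  -0.3092  0.0021] twist [ -0.3417 -35.787   40.6963] toolx [ 0.3698  0.9291 -0.0017] tooly [-0.0008 -0.0015 -1.    ]
```

Emit:
step_arm(commands=[{"xyz": [0.03,-0.03,0.005],"twist": [0,-3.3,3.7]},{"xyz": [0.06,-0.058,0.01],"twist": [0,-6.6,7.4]},{"xyz": [0.087,-0.084,0.01],"twist": [0,-9.9,11.1]},{"xyz": [0.116,-0.112,0.01],"twist": [0,-13,14.8]},{"xyz": [0.145,-0.14,0.01],"twist": [0,-16.3,18.5]},{"xyz": [0.174,-0.168,0.01],"twist": [0,-19.5,22.2]},{"xyz": [0.203,-0.196,0.01],"twist": [0,-22.8,25.9]},{"xyz": [0.232,-0.224,0.01],"twist": [0,-26,29.6]},{"xyz": [0.261,-0.253,0.01],"twist": [0,-29.3,33.3]},{"xyz": [0.29,-0.281,0.005],"twist": [0,-32.6,37]},{"xyz": [0.319,-0.309,0.002],"twist": [-0.3,-35.8,40.7]},{"xyz": [0.319,-0.309,0.002],"twist": [-0.3,-35.8,40.7]}], fingers=0)

```text
time: 1.15
tool_pos: [0.5235, 0.1971, 0.2132]
ee_rot: [-2.181, 0.0, 1.922]
wrist_force: [-0.6, -0.3, -0.7]
width: 0.0941
```

Run:
```python
from h import *
go(20.3,35,[.5706,.2193,.141])
snap('wrist','w1')
```

```text
t 1.15 q [ 0.2086 -0.3271  1.8642  0.0967  1.0014 -1.7406] pos [0.5235 0.1971 0.2132] F [-0.5545 -0.2829 -0.7063] 0.09409959823571734
xyz [ 0.0471  0.0222 -0.0722] twist [ 0.0343 -0.0393  0.166 ] toolx [-0.3442  0.9389 -0.0003] tooly [ 0.538   0.1969 -0.8196]
```

View pics/w1.png

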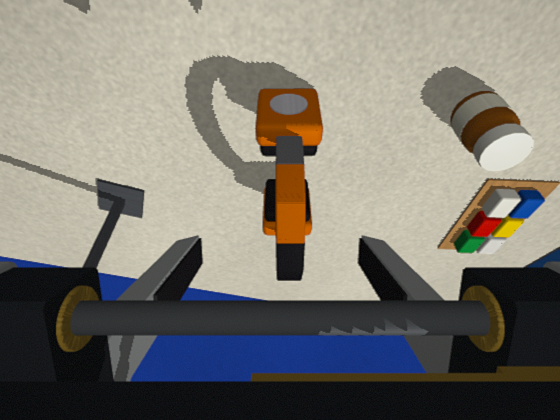

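The wrist view shows the band between the open fingers, with its strip centred at column ~289 and the jaw centre at ~280. I'll measure that sideways offset.

Run:
```python
from h import *
z=load('w1');W=cloud(z);P=W.reshape(-1,3)
m=np.all((P>[.49,.15,.006])&(P<[.72,.32,.182]),-1);P=P[m]
b=P[P[:,2]>.08]
c=P[P[:,2]<.074]
for a,n in ((b,'band'),(P,'all')):
    print(n,len(a),cv2.minAreaRect((a[:,:2]*1000).astype(np.float32)))
q=P[(P[:,2]>.135)&(P[:,2]<.163)]
u=np.array([np.cos(np.radians(20.3)),np.sin(np.radians(20.3))]);v=np.array([-u[1],u[0]])
for lo,hi in ((.08,.11),(.135,.15),(.15,.163),(.168,.18)):
    q=P[(P[:,2]>lo)&(P[:,2]<hi)]
    if len(q): print(lo,len(q),'along',np.percentile(q[:,:2]@u,[2,98]),'across',np.percentile(q[:,:2]@v,[2,98]))
print('planned origin',np.array([.6022,.231])@u,np.array([.6022,.231])@v)
```

```text
band 4059 ((580.9422607421875, 226.48934936523438), (101.81835174560547, 24.02399444580078), 20.36159324645996)
all 8757 ((599.3692626953125, 233.1548614501953), (163.04391479492188, 62.1060905456543), 20.284961700439453)
0.08 586 along [0.5731 0.5757] across [-0.0004  0.0223]
0.135 718 along [0.5848 0.5975] across [-0.0009  0.0223]
0.15 749 along [0.597  0.6137] across [-0.001   0.0225]
0.168 605 along [0.6258 0.6613] across [-0.0004  0.022 ]
planned origin 0.6449388519367067 0.00772769451793371
```

Run:
```python
from h import *
go(20.3,35,[.5696,.2221,.141])
```

```text
t 1.2 q [ 0.2098 -0.3265  1.8634  0.0959  1.0025 -1.7376] pos [0.5233 0.1975 0.2131] F [ 0.0048 -0.2425  0.977 ] 0.0939710677488156
xyz [ 0.0463  0.0246 -0.0721] twist [ 0.0007 -0.1153  0.2301] toolx [-0.3432  0.9393  0.0007] tooly [ 0.5371  0.1968 -0.8202]
```

Emit:
step_arm(commands=[{"xyz": [0.003,0.008,0],"twist": [0,0,0]},{"xyz": [0.012,0.011,-0.016],"twist": [0,0,0]},{"xyz": [0.021,0.015,-0.032],"twist": [0,0,0]},{"xyz": [0.03,0.018,-0.046],"twist": [0,0,0]},{"xyz": [0.038,0.021,-0.058],"twist": [0,0,0]},{"xyz": [0.043,0.023,-0.066],"twist": [0,0,0]},{"xyz": [0.046,0.0245,-0.071],"twist": [0,0,0]},{"xyz": [0.046,0.0245,-0.071],"twist": [0,0,0]},{"xyz": [0.046,0.0245,-0.071],"twist": [0,0,0]},{"xyz": [0.046,0.0245,-0.071],"twist": [0,0,0]}])

```text
time: 2.03
tool_pos: [0.5686, 0.2271, 0.1457]
ee_rot: [-2.184, -0.002, 1.927]
wrist_force: [-0.4, -0.2, -0.1]
width: 0.0939
```

Run:
```python
from h import *
go(20.3,35,[.5696,.2221,.141])
snap('wrist','w2');snap('side','s2')
```

```text
t 2.0333 q [ 0.2531 -0.1548  1.8672  0.0833  0.8206 -1.7109] pos [0.5686 0.2271 0.1457] F [-0.3756 -0.2233 -0.0516] 0.09385388872716882
xyz [ 0.001  -0.005  -0.0047] twist [-0.1526  0.0708 -0.1102] toolx [-0.3487  0.9372  0.0021] tooly [ 0.5386  0.2022 -0.818 ]
```

View pics/w2.png

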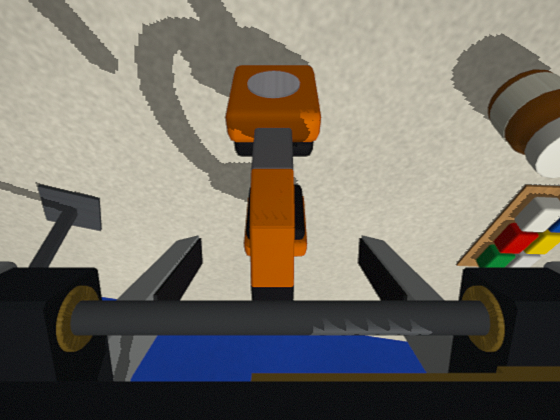

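View pics/s2.png

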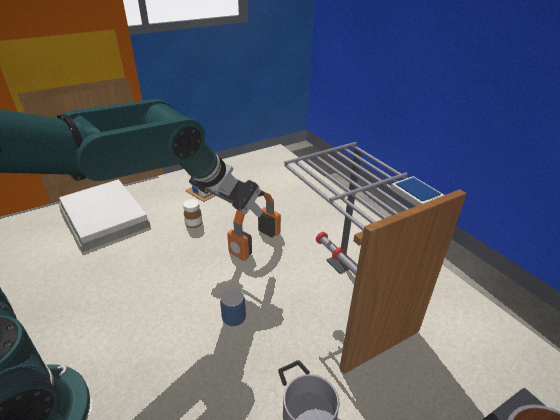

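The wrist view has the band at column ~272 and the jaw centre at 280, which agrees with the 5 mm y error. I'll correct that and then close.

Emit:
step_arm(commands=[{"xyz": [0.001,-0.005,-0.005],"twist": [0,0,0]},{"xyz": [0.001,-0.005,-0.005],"twist": [0,0,0]},{"xyz": [0.001,-0.005,-0.005],"twist": [0,0,0]},{"xyz": [0.001,-0.005,-0.005],"twist": [0,0,0]}])

```text
time: 2.47
tool_pos: [0.5694, 0.2212, 0.1394]
ee_rot: [-2.182, -0.002, 1.926]
wrist_force: [0.9, -0.7, -0.7]
width: 0.0941
```

Run:
```python
from h import *
go(20.3,35,[.5696,.2221,.141])
```

```text
t 2.4667 q [ 0.2393 -0.1521  1.8773  0.0941  0.8107 -1.7293] pos [0.5694 0.2212 0.1394] F [ 0.8967 -0.7083 -0.6742] 0.09411911070784852
xyz [0.0002 0.0009 0.0016] twist [-0.1263 -0.0252 -0.0392] toolx [-0.3476  0.9376  0.0022] tooly [ 0.5375  0.2012 -0.8189]
```

Good. Now I'll close the fingers.

Emit:
step_arm(commands=[{"xyz": [0,0,0.001],"twist": [0,0,0]},{"xyz": [0,0,0.001],"twist": [0,0,0]},{"xyz": [0,0,0.001],"twist": [0,0,0]},{"xyz": [0,0,0.001],"twist": [0,0,0]},{"xyz": [0,0,0.001],"twist": [0,0,0]},{"xyz": [0,0,0.001],"twist": [0,0,0]},{"xyz": [0,0,0.001],"twist": [0,0,0]},{"xyz": [0,0,0.001],"twist": [0,0,0]},{"xyz": [0,0,0.001],"twist": [0,0,0]},{"xyz": [0,0,0.001],"twist": [0,0,0]}], fingers=255)

```text
time: 3.3
tool_pos: [0.5694, 0.2215, 0.1405]
ee_rot: [-2.182, -0.002, 1.926]
wrist_force: [-0.2, -0.5, 0.1]
width: 0.0307
```

Emit:
step_arm(commands=[{"xyz": [0,0,0],"twist": [0,0,0]},{"xyz": [0,0,0],"twist": [0,0,0]},{"xyz": [0,0,0],"twist": [0,0,0]},{"xyz": [0,0,0],"twist": [0,0,0]}])

```text
time: 3.63
tool_pos: [0.5694, 0.2216, 0.1405]
ee_rot: [-2.182, -0.002, 1.927]
wrist_force: [0.1, 0.3, -0.1]
width: 0.0239
```

Emit:
step_arm(commands=[{"xyz": [0,0,0.004],"twist": [0,0,0]},{"xyz": [0,0,0.01],"twist": [0,0,0]},{"xyz": [0,0,0.018],"twist": [0,0,0]},{"xyz": [0,0,0.028],"twist": [0,0,0]},{"xyz": [0,0,0.038],"twist": [0,0,0]},{"xyz": [0,0,0.046],"twist": [0,0,0]},{"xyz": [0,0,0.052],"twist": [0,0,0]},{"xyz": [0,0,0.056],"twist": [0,0,0]},{"xyz": [0,0,0.058],"twist": [0,0,0]},{"xyz": [0,0,0.058],"twist": [0,0,0]},{"xyz": [0,0,0.058],"twist": [0,0,0]},{"xyz": [0,0,0.058],"twist": [0,0,0]}])

```text
time: 4.63
tool_pos: [0.569, 0.2214, 0.1975]
ee_rot: [-2.181, -0.002, 1.926]
wrist_force: [1.0, 0.4, -2.6]
width: 0.0236
```

Run:
```python
from h import *
go(20.3,35,[.5696,.2221,.199])
snap('wrist','w3');snap('side','s3');snap('scene','c3')
```

```text
t 4.6333 q [ 0.2399 -0.1933  1.7924  0.0844  0.9378 -1.7146] pos [0.569  0.2214 0.1975] F [ 0.9572  0.4041 -2.557 ] 0.023614846017678923
xyz [0.0006 0.0007 0.0015] twist [-0.0988 -0.1063 -0.0765] toolx [-0.3482  0.9374  0.0023] tooly [ 0.5362  0.2011 -0.8198]
```

View pics/s3.png

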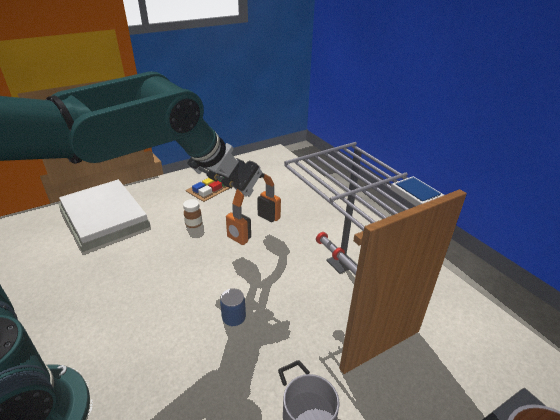

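View pics/c3.png

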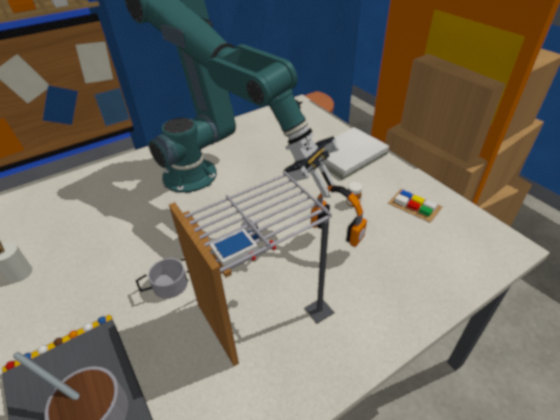

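The headphones are lifted, with both cups off the table in both views. Next I'll check their tilt and whether they slipped in the fingers.

```bash
cat >> h.py <<'E'
def tilt(names,org,yaw,dz):
    u=np.array([np.cos(np.radians(yaw)),np.sin(np.radians(yaw))]);v=np.array([-u[1],u[0]])
    for n in names:
        z=load(n);P=cloud(z).reshape(-1,3);hsv=cv2.cvtColor(z['p'],cv2.COLOR_RGB2HSV).reshape(-1,3)
        a=(P[:,:2]-org)@u;b=(P[:,:2]-org)@v;zz=P[:,2]-dz
        m=(np.abs(a)<.1)&(np.abs(b)<.05)&(zz>-.035)&(zz<.08)
        for s in (-1,1):
            q=m&(a*s>.025); Q=np.c_[a,b,zz][q]
            if len(Q)>50: print(n,s,len(Q),'lo',np.percentile(Q,1.5,axis=0),'hi',np.percentile(Q,98.5,axis=0))
        k=m=(np.abs(a)<.03)&(np.abs(b)<.02)&(zz>.1)&(zz<.19);Q=np.c_[a,b,zz][k]
        if len(Q)>20: print(n,'crown',len(Q),np.percentile(Q,98,axis=0))
E
python3 - <<'E'
from h import *
tilt(['w3','s3','c3'],np.array([.601,.2337]),20.3,.058)
print('ref');tilt(['w2','s2'],np.array([.601,.2337]),20.3,0.0)
E
```

```text
w3 -1 7305 lo [-0.084  -0.0293  0.0075] hi [-0.0484  0.0286  0.0771]
w3 1 642 lo [ 0.0402 -0.0308  0.0066] hi [0.0617 0.0305 0.0659]
w3 crown 212 [0.0244 0.0108 0.1681]
s3 -1 627 lo [-0.0845 -0.033   0.0041] hi [-0.0474  0.026   0.0766]
s3 1 568 lo [ 0.0391 -0.0327  0.0056] hi [0.0766 0.0237 0.0758]
c3 -1 236 lo [-0.0778 -0.0338  0.0042] hi [-0.0415  0.0255  0.0779]
c3 1 433 lo [ 0.0438 -0.0337  0.0032] hi [0.0826 0.0232 0.0749]
c3 crown 169 [0.0285 0.0091 0.1723]
ref
w2 -1 12913 lo [-0.0991 -0.0483 -0.0013] hi [-0.037   0.0483  0.075 ]
w2 1 2958 lo [ 0.026  -0.049  -0.0011] hi [0.0968 0.049  0.0739]
w2 crown 597 [-0.0198  0.0118  0.1675]
s2 -1 916 lo [-0.0984 -0.0483 -0.0027] hi [-0.0292  0.0448  0.076 ]
s2 1 798 lo [ 0.0271 -0.0482 -0.0025] hi [0.0958 0.0441 0.0755]
s2 crown 23 [ 0.0292 -0.0068  0.168 ]
```

Emit:
step_arm(commands=[{"xyz": [0.003,-0.002,0.001],"twist": [0,0,-2]},{"xyz": [0.007,-0.004,0.001],"twist": [0,0,-4.5]},{"xyz": [0.012,-0.006,0.002],"twist": [0,0,-7.5]},{"xyz": [0.017,-0.008,0.002],"twist": [0,0,-10.5]},{"xyz": [0.022,-0.01,0.002],"twist": [0,0,-13.5]},{"xyz": [0.027,-0.013,0.002],"twist": [0,0,-16.5]},{"xyz": [0.032,-0.016,0.002],"twist": [0,0,-19]},{"xyz": [0.036,-0.018,0.002],"twist": [0,0,-20.9]},{"xyz": [0.036,-0.018,0.002],"twist": [0,0,-20.9]},{"xyz": [0.036,-0.018,0.002],"twist": [0,0,-20.9]},{"xyz": [0.036,-0.018,0.002],"twist": [0,0,-20.9]}])

```text
time: 5.7
tool_pos: [0.6051, 0.2036, 0.2001]
ee_rot: [-2.181, -0.002, 1.562]
wrist_force: [0.3, 0.8, -2.3]
width: 0.0235
```

Run:
```python
from h import *
go(-.6,35,[.605,.2034,.199])
snap('wrist','w4');snap('side','s4');snap('scene','c4')
tilt(['w4','s4','c4'],np.array([.6395,.2]),-.6,.058)
```

```text
t 5.7 q [ 0.3401 -0.0943  1.7014 -0.2382  0.9657 -1.143 ] pos [0.6051 0.2036 0.2001] F [ 0.2984  0.798  -2.2917] 0.023491133349705814
xyz [-0.0001 -0.0002 -0.0011] twist [-0.1263 -0.0197 -0.1178] toolx [0.0084 1.     0.0022] tooly [ 0.5733 -0.003  -0.8194]
w4 -1 7217 lo [-0.084  -0.0257  0.01  ] hi [-0.0484  0.0321  0.0773]
w4 1 644 lo [ 0.0402 -0.0272  0.0092] hi [0.0615 0.0341 0.0686]
w4 crown 191 [0.0243 0.0144 0.1706]
s4 -1 557 lo [-0.0835 -0.0298  0.0083] hi [-0.0447  0.0284  0.0774]
s4 1 541 lo [ 0.0401 -0.0293  0.007 ] hi [0.0779 0.0259 0.0772]
s4 crown 164 [0.0278 0.0095 0.1748]
c4 -1 271 lo [-0.0755 -0.0291  0.0084] hi [-0.0404  0.0296  0.0772]
c4 1 508 lo [ 0.0451 -0.0286  0.0073] hi [0.0829 0.0298 0.0775]
c4 crown 180 [0.0287 0.0129 0.1745]
```

View pics/s4.png

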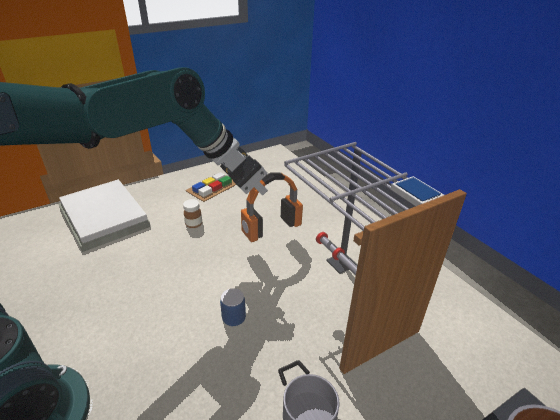

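View pics/w4.png

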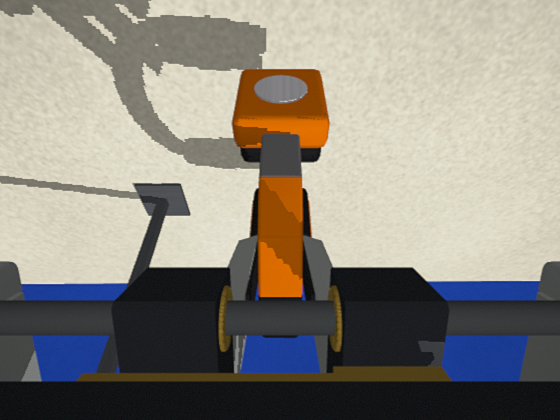

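Emit:
step_arm(commands=[{"xyz": [0,-0.003,0],"twist": [0,0,0]},{"xyz": [0,-0.01,0],"twist": [0,0,0]},{"xyz": [0,-0.022,0],"twist": [0,0,0]},{"xyz": [0,-0.037,0],"twist": [0,0,0]},{"xyz": [-0.001,-0.053,0],"twist": [0,0,0]},{"xyz": [-0.001,-0.069,0],"twist": [0,0,0]},{"xyz": [-0.001,-0.085,0],"twist": [0,0,0]},{"xyz": [-0.001,-0.1,0],"twist": [0,0,0]},{"xyz": [-0.001,-0.113,0],"twist": [0,0,0]},{"xyz": [-0.001,-0.123,0],"twist": [0,0,0]},{"xyz": [-0.001,-0.13,0],"twist": [0,0,0]},{"xyz": [-0.001,-0.13,0],"twist": [0,0,0]}])

```text
time: 6.85
tool_pos: [0.6043, 0.0717, 0.2006]
ee_rot: [-2.182, -0.001, 1.559]
wrist_force: [-0.8, 0.4, -1.6]
width: 0.0237
```

Run:
```python
from h import *
snap('side','s5');snap('scene','c5')
go(-.6,35,[.602,-.047,.2])
tilt(['s5','c5'],np.array([.638,.07]),-.6,.058)
```

```text
t 6.95 q [ 0.0437 -0.1947  1.7881 -0.0358  0.9377 -1.5044] pos [0.6044 0.0732 0.2006] F [-0.0981  0.4737 -1.7058] 0.02353152048015431
xyz [-0.0024 -0.1202 -0.0006] twist [-0.1317  0.0356 -0.0324] toolx [0.0099 0.9999 0.0023] tooly [ 0.5741 -0.0038 -0.8188]
s5 -1 667 lo [-0.0831 -0.0313  0.0078] hi [-0.0446  0.0253  0.0782]
s5 1 500 lo [ 0.0407 -0.0306  0.0086] hi [0.0771 0.0266 0.077 ]
s5 crown 151 [0.0287 0.0091 0.1756]
c5 -1 395 lo [-0.0741 -0.0293  0.0101] hi [-0.0399  0.0266  0.077 ]
c5 1 384 lo [ 0.0453 -0.0294  0.0067] hi [0.0835 0.0305 0.0777]
c5 crown 128 [0.0241 0.0116 0.1747]
```

View pics/s5.png

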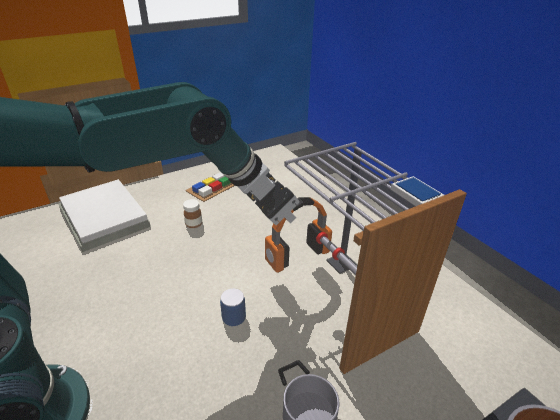

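View pics/c5.png

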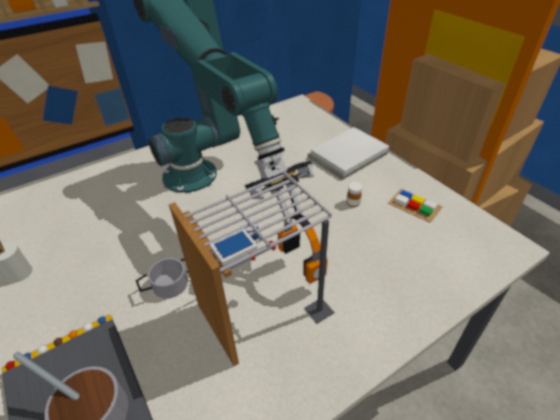

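Emit:
step_arm(commands=[{"xyz": [0,-0.003,0],"twist": [0,0,0]},{"xyz": [0,-0.009,0],"twist": [0,0,0]},{"xyz": [0,-0.02,0],"twist": [0,0,0]},{"xyz": [0,-0.033,0],"twist": [0,0,0]},{"xyz": [-0.001,-0.047,0],"twist": [0,0,0]},{"xyz": [-0.001,-0.061,0],"twist": [0,0,0]},{"xyz": [-0.001,-0.075,0],"twist": [0,0,0]},{"xyz": [-0.002,-0.089,0],"twist": [0,0,0]},{"xyz": [-0.002,-0.102,0],"twist": [0,0,0]},{"xyz": [-0.002,-0.112,0],"twist": [0,0,0]},{"xyz": [-0.002,-0.118,0],"twist": [0,0,0]},{"xyz": [-0.002,-0.12,0],"twist": [0,0,0]}])

```text
time: 7.95
tool_pos: [0.6024, -0.0474, 0.2005]
ee_rot: [-2.182, -0.002, 1.561]
wrist_force: [-0.0, 0.5, -2.2]
width: 0.0235
```

Run:
```python
from h import *
snap('side','s6');snap('scene','c6');snap('wrist','w6')
go(-.6,35,[.602,-.047,.2])
tilt(['s6'],np.array([.636,-.05]),-.6,.058)
p=load('s6')['p'];cv2.imwrite('pics/c6s.png',cv2.resize(p[160:330,230:430,::-1],None,fx=3.4,fy=3.4,interpolation=2))
```

```text
t 8.1 q [-0.2498 -0.2094  1.8003  0.1701  0.9604 -1.8662] pos [ 0.6024 -0.0462  0.2004] F [-0.3153 -0.3336 -2.0809] 0.02349897869651994
xyz [-0.0004 -0.0008 -0.0004] twist [-0.133   0.0169 -0.0896] toolx [0.0089 1.     0.0023] tooly [ 0.5738 -0.0032 -0.819 ]
s6 -1 804 lo [-0.0828 -0.0304  0.0086] hi [-0.0445  0.0272  0.0772]
s6 1 437 lo [ 0.0408 -0.0283  0.0091] hi [0.0743 0.0274 0.0781]
s6 crown 184 [0.0287 0.0111 0.1751]
```

View pics/c6s.png

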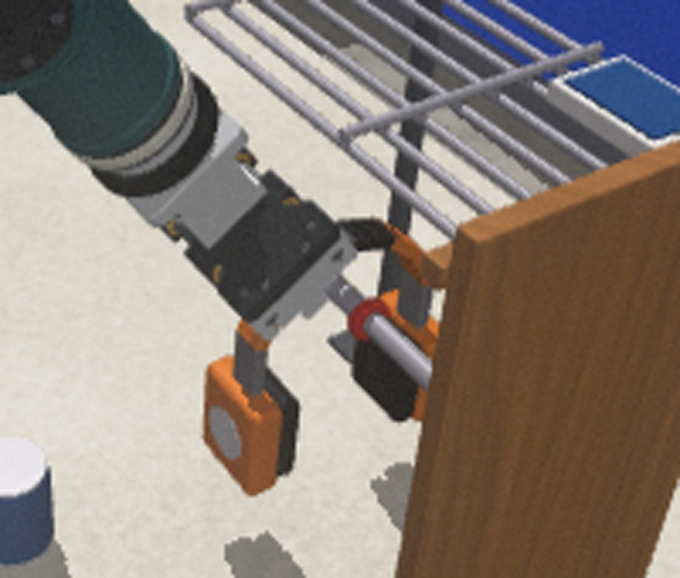

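View pics/w6.png

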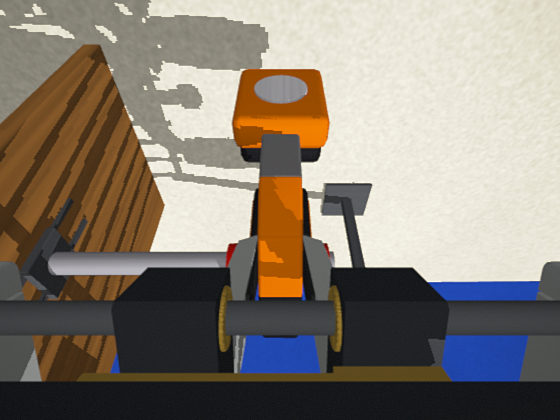

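The wrist view shows the rings at columns ~233 and ~330, with the band centred at 281 between them, so y is right. The side crop shows a cup on each side of the rail. I'll lower most of the way, then feel for contact.

Emit:
step_arm(commands=[{"xyz": [0,-0.001,-0.002],"twist": [0,0,0]},{"xyz": [0,-0.001,-0.005],"twist": [0,0,0]},{"xyz": [0,-0.001,-0.009],"twist": [0,0,0]},{"xyz": [0,-0.001,-0.013],"twist": [0,0,0]},{"xyz": [0,-0.001,-0.017],"twist": [0,0,0]},{"xyz": [0,-0.001,-0.02],"twist": [0,0,0]},{"xyz": [0,-0.001,-0.022],"twist": [0,0,0]},{"xyz": [0,-0.001,-0.023],"twist": [0,0,0]},{"xyz": [0,-0.001,-0.023],"twist": [0,0,0]},{"xyz": [0,-0.001,-0.023],"twist": [0,0,0]}])

```text
time: 8.93
tool_pos: [0.6025, -0.0475, 0.1777]
ee_rot: [-2.182, -0.002, 1.562]
wrist_force: [-0.7, 0.2, -2.6]
width: 0.0239
```

Emit:
step_arm(commands=[{"xyz": [0,0,-0.001],"twist": [0,0,0]},{"xyz": [0,0,-0.002],"twist": [0,0,0]},{"xyz": [0,0,-0.003],"twist": [0,0,0]},{"xyz": [0,0,-0.003],"twist": [0,0,0]}])

```text
time: 9.27
tool_pos: [0.6023, -0.0474, 0.1742]
ee_rot: [-2.182, -0.002, 1.562]
wrist_force: [-0.1, 0.1, -1.8]
width: 0.0236
```

Run:
```python
from h import *
go(-.6,35,[.602,-.047,.17])
```

```text
t 9.2667 q [-0.2526 -0.1934  1.8402  0.1789  0.9061 -1.8814] pos [ 0.6023 -0.0474  0.1742] F [-0.0513  0.1357 -1.8083] 0.0236069277393647
xyz [-0.0003  0.0004 -0.0042] twist [-0.1266  0.0022 -0.077 ] toolx [0.0091 1.     0.0022] tooly [ 0.5736 -0.0034 -0.8191]
```

Emit:
step_arm(commands=[{"xyz": [0,0,-0.001],"twist": [0,0,0]},{"xyz": [0,0,-0.002],"twist": [0,0,0]},{"xyz": [0,0,-0.002],"twist": [0,0,0]},{"xyz": [0,0,-0.002],"twist": [0,0,0]}])

```text
time: 9.6
tool_pos: [0.6023, -0.0474, 0.1723]
ee_rot: [-2.182, -0.002, 1.562]
wrist_force: [-0.5, -0.7, -1.7]
width: 0.0233
```

Emit:
step_arm(commands=[{"xyz": [0,0,-0.001],"twist": [0,0,0]},{"xyz": [0,0,-0.001],"twist": [0,0,0]},{"xyz": [0,0,-0.001],"twist": [0,0,0]}])

```text
time: 9.85
tool_pos: [0.6024, -0.0475, 0.1714]
ee_rot: [-2.182, -0.002, 1.562]
wrist_force: [-0.7, 0.8, -2.3]
width: 0.0238
```

Emit:
step_arm(commands=[{"xyz": [0,0,-0.001],"twist": [0,0,0]},{"xyz": [0,0,-0.001],"twist": [0,0,0]},{"xyz": [0,0,-0.001],"twist": [0,0,0]}])

```text
time: 10.1
tool_pos: [0.6025, -0.0475, 0.1706]
ee_rot: [-2.182, -0.002, 1.562]
wrist_force: [0.5, -0.3, -1.9]
width: 0.0239
```

Emit:
step_arm(commands=[{"xyz": [0,0,-0.001],"twist": [0,0,0]},{"xyz": [0,0,-0.001],"twist": [0,0,0]},{"xyz": [0,0,-0.001],"twist": [0,0,0]}])

```text
time: 10.35
tool_pos: [0.6026, -0.0475, 0.1702]
ee_rot: [-2.183, -0.002, 1.562]
wrist_force: [-1.5, 0.5, 0.0]
width: 0.0236
```

Emit:
step_arm(commands=[{"xyz": [0,0,-0.001],"twist": [0,0,0]},{"xyz": [0,0,-0.001],"twist": [0,0,0]},{"xyz": [0,0,-0.001],"twist": [0,0,0]}])

```text
time: 10.6
tool_pos: [0.6028, -0.0475, 0.1697]
ee_rot: [-2.184, -0.002, 1.562]
wrist_force: [-3.9, -0.4, 3.0]
width: 0.0237
```

Run:
```python
from h import *
snap('side','s7');snap('wrist','w7');snap('scene','c7')
go(-.6,35,[.602,-.047,.17]);print(robot.get_obs()['wrist_torque'])
tilt(['s7'],np.array([.6362,-.05]),-.6,.028)
p=load('s7')['p'];cv2.imwrite('pics/c7s.png',cv2.resize(p[160:330,230:430,::-1],None,fx=3.4,fy=3.4,interpolation=2))
W=cloud(load('w7'));P=W.reshape(-1,3)
for s in ('w7','s7'):
    P=cloud(load(s)).reshape(-1,3);m=np.all((P>[.61,-.2,.15])&(P<[.66,-.085,.21]),-1);print(s,m.sum(),np.percentile(P[m],[1,50,99],axis=0) if m.sum() else 0)
```

```text
t 10.75 q [-0.2525 -0.1899  1.8477  0.1809  0.893  -1.8844] pos [ 0.6029 -0.0475  0.1696] F [-3.0177 -0.1417  4.5104] 0.023392109806943416
xyz [-0.0009  0.0005  0.0004] twist [-0.1007  0.1351 -0.0777] toolx [0.0091 1.     0.0018] tooly [ 0.5755 -0.0038 -0.8178]
[0.0347 0.1283 0.0545]
s7 -1 1563 lo [-0.098  -0.048  -0.0305] hi [-0.0281  0.0455  0.0758]
s7 1 1003 lo [ 0.0265 -0.0446 -0.0306] hi [0.0763 0.0475 0.0739]
s7 crown 152 [0.0293 0.0113 0.1752]
w7 772 [[ 0.6253 -0.1997  0.178 ]
 [ 0.6271 -0.174   0.1822]
 [ 0.6299 -0.1477  0.1853]]
s7 193 [[ 0.6267 -0.1433  0.18  ]
 [ 0.6302 -0.1139  0.1898]
 [ 0.6399 -0.0852  0.1939]]
```

View pics/c7s.png

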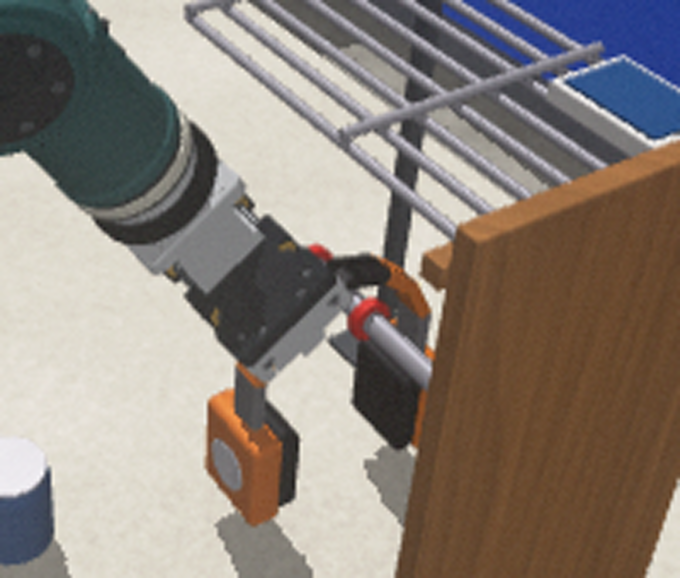

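View pics/w7.png

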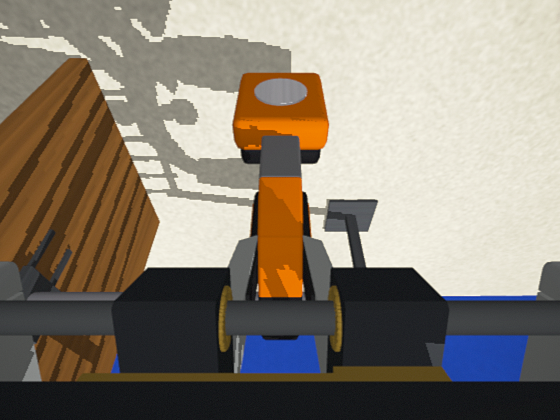

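The band is on the rail, with contact force up about 6 N net and a small sideways push. I'll ease the sideways load before releasing.

Emit:
step_arm(commands=[{"xyz": [-0.001,0,0],"twist": [0,0,0]},{"xyz": [-0.002,0,0.0005],"twist": [0,0,0]},{"xyz": [-0.002,0,0.001],"twist": [0,0,0]},{"xyz": [-0.002,0,0.001],"twist": [0,0,0]},{"xyz": [-0.002,0,0.001],"twist": [0,0,0]}])

```text
time: 11.17
tool_pos: [0.601, -0.0477, 0.17]
ee_rot: [-2.184, -0.002, 1.561]
wrist_force: [3.4, 0.6, 2.5]
width: 0.0236
```

Run:
```python
from h import *
go(-.6,35,[.602,-.047,.17]);print(robot.get_obs()['wrist_torque'])
```

```text
t 11.1667 q [-0.2539 -0.1946  1.8505  0.1813  0.8953 -1.8851] pos [ 0.601  -0.0477  0.17  ] F [3.3862 0.6174 2.4939] 0.023634021305045046
xyz [0.001  0.0007 0.    ] twist [-0.1061  0.1118 -0.0593] toolx [0.0094 1.     0.0019] tooly [ 0.5751 -0.0039 -0.818 ]
[ 0.0164 -0.4691 -0.0467]
```

Emit:
step_arm(commands=[{"xyz": [0.001,0,0.0003],"twist": [0,0,0]},{"xyz": [0.001,0,0.0003],"twist": [0,0,0]},{"xyz": [0.001,0,0.0003],"twist": [0,0,0]},{"xyz": [0.001,0,0.0003],"twist": [0,0,0]}])

```text
time: 11.5
tool_pos: [0.6014, -0.0476, 0.1698]
ee_rot: [-2.182, -0.002, 1.562]
wrist_force: [0.8, -0.2, 3.2]
width: 0.0239
```

Emit:
step_arm(commands=[{"xyz": [0,0,0],"twist": [0,0,0]},{"xyz": [0,0,0],"twist": [0,0,0]},{"xyz": [0,0,0],"twist": [0,0,0]},{"xyz": [0,0,0],"twist": [0,0,0]},{"xyz": [0,0,0],"twist": [0,0,0]},{"xyz": [0,0,0],"twist": [0,0,0]},{"xyz": [0,0,0],"twist": [0,0,0]},{"xyz": [0,0,0],"twist": [0,0,0]}], fingers=130)

```text
time: 12.17
tool_pos: [0.6014, -0.0475, 0.1697]
ee_rot: [-2.182, -0.002, 1.562]
wrist_force: [0.7, -0.7, -0.1]
width: 0.0464
```

Run:
```python
from h import *
snap('side','s8');snap('wrist','w8');snap('scene','c8')
go(-.6,35,[.602,-.047,.17])
tilt(['s8'],np.array([.6362,-.05]),-.6,.028)
```

```text
t 12.3167 q [-0.2532 -0.1927  1.8487  0.1807  0.8967 -1.8844] pos [ 0.6014 -0.0475  0.1698] F [ 0.3695 -0.5996  0.1495] 0.04590130722944077
xyz [0.0006 0.0005 0.0002] twist [-0.1188  0.0278 -0.0775] toolx [0.0091 1.     0.0021] tooly [ 0.5739 -0.0035 -0.8189]
s8 -1 1559 lo [-0.0984 -0.048  -0.0304] hi [-0.0282  0.0457  0.0759]
s8 1 1009 lo [ 0.026  -0.0439 -0.0305] hi [0.0764 0.0464 0.073 ]
s8 crown 157 [0.0287 0.0106 0.1749]
```

View pics/w8.png

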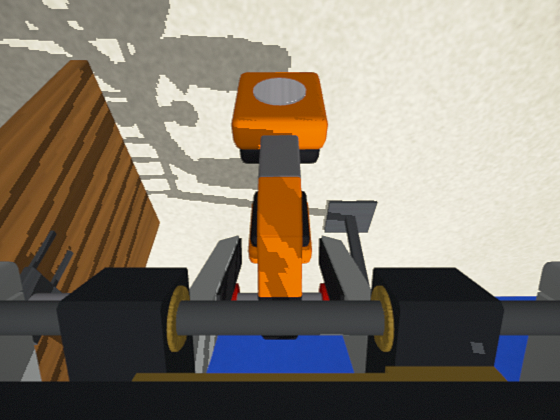

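View pics/s8.png

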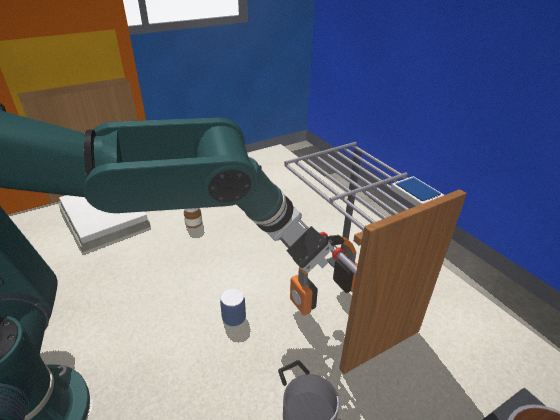

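The headphones are released and hang steady, with the band between the two open fingers. I'll back out along the tool axis.

Emit:
step_arm(commands=[{"xyz": [-0.003,0,0.004],"twist": [0,0,0]},{"xyz": [-0.008,0,0.011],"twist": [0,0,0]},{"xyz": [-0.015,0,0.021],"twist": [0,0,0]},{"xyz": [-0.023,0,0.033],"twist": [0,0,0]},{"xyz": [-0.033,0,0.046],"twist": [0,0,0]},{"xyz": [-0.043,0,0.059],"twist": [0,0,0]},{"xyz": [-0.055,0,0.071],"twist": [0,0,0]},{"xyz": [-0.07,0,0.082],"twist": [0,0,0]},{"xyz": [-0.085,0,0.09],"twist": [0,0,0]},{"xyz": [-0.1,0,0.095],"twist": [0,0,0]},{"xyz": [-0.11,0,0.098],"twist": [0,0,0]},{"xyz": [-0.11,0,0.098],"twist": [0,0,0]}])

```text
time: 13.32
tool_pos: [0.4905, -0.0476, 0.2706]
ee_rot: [-2.186, -0.001, 1.561]
wrist_force: [0.5, -0.5, 0.6]
width: 0.0461
```

Emit:
step_arm(commands=[{"xyz": [0,0,0],"twist": [0,0,0]},{"xyz": [0,0,0],"twist": [0,0,0]},{"xyz": [0,0,0],"twist": [0,0,0]},{"xyz": [0,0,0],"twist": [0,0,0]},{"xyz": [0,0,0],"twist": [0,0,0]},{"xyz": [0,0,0],"twist": [0,0,0]}])

```text
time: 13.82
tool_pos: [0.4916, -0.0474, 0.2673]
ee_rot: [-2.181, -0.002, 1.562]
wrist_force: [-0.5, 0.4, -0.2]
width: 0.0456
```

Run:
```python
from h import *
snap('side','s9');snap('wrist','w9')
for i in range(6): robot.snapshot('side')
snap('side','s10')
go(-.6,35,[.602,-.047,.17])
for n in ('s9','s10','w9'):
    z=load(n);P=cloud(z).reshape(-1,3);hs=cv2.cvtColor(z['p'],cv2.COLOR_RGB2HSV).reshape(-1,3)
    m=np.all((P>[.53,-.1,.012])&(P<[.74,0,.23]),-1);a=P[m]
    for lab,q in (('-x cup',a[(a[:,0]<.6)&(a[:,2]<.1)]),('+x cup',a[(a[:,0]>.67)&(a[:,2]<.1)]),('top',a[a[:,2]>.192])):
        if len(q)>30: print(n,lab,len(q),np.percentile(q,[1,99],axis=0).ravel(),q[:,2].max())
print(np.abs(load('s9')['p'].astype(int)-load('s10')['p']).mean())
```

```text
t 14.2667 q [-0.3465 -0.5042  1.8709  0.2072  1.1984 -1.9258] pos [ 0.4914 -0.0475  0.2678] F [-0.1614  0.2596  0.2084] 0.045832341526634825
xyz [ 0.1106  0.0005 -0.0978] twist [-0.1196  0.0243 -0.077 ] toolx [0.0091 1.     0.0021] tooly [ 0.5739 -0.0035 -0.8189]
s9 -x cup 623 [ 0.5553 -0.0804  0.0324  0.5937 -0.0234  0.0999] 0.09999001579835602
s9 +x cup 415 [ 0.6786 -0.0793  0.0388  0.6979 -0.0253  0.0996] 0.09999587395485222
s9 top 352 [ 0.6022 -0.0914  0.1921  0.6664 -0.0176  0.2032] 0.20382802850384232
s10 -x cup 616 [ 0.5554 -0.0806  0.0331  0.5945 -0.0244  0.0998] 0.09998129508280555
s10 +x cup 420 [ 0.6791 -0.0793  0.0391  0.698  -0.0244  0.0997] 0.09990875924333738
s10 top 349 [ 0.6041 -0.0923  0.192   0.667  -0.0181  0.2027] 0.20351689754160404
w9 -x cup 2055 [ 0.5551 -0.0783  0.0331  0.5915 -0.0179  0.0997] 0.09998591542931515
w9 +x cup 577 [ 0.6789 -0.0799  0.0391  0.7011 -0.0187  0.0998] 0.09999450451312107
w9 top 993 [ 0.6033 -0.0852  0.1921  0.6627 -0.016   0.2026] 0.20315566892201917
2.234797335600907
```

View pics/s10.png

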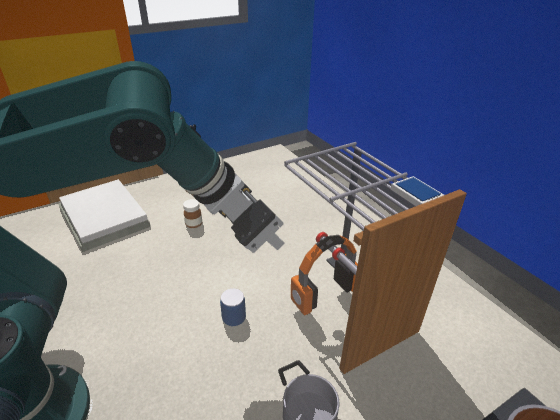

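View pics/w9.png

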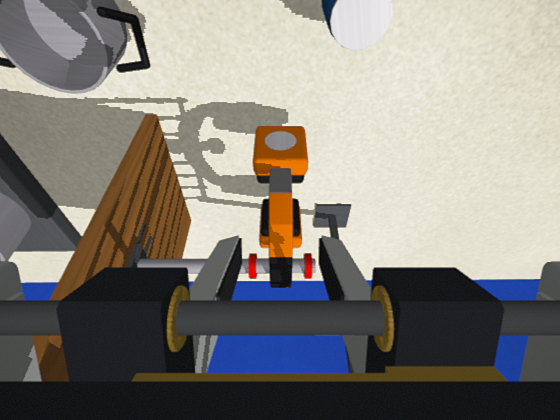

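The side and wrist views show the band at column 281 between the rings at 252 and 308. There is a cup on each side of the rail, and two pictures 0.35 s apart match. The pot, jar and tin have not moved. I'm handing in.

```bash
python3 -c "
from bench import robot
print(robot.close_job())"
```

```text
the job is handed in; nothing more can be done
None
```

The headphones are hanging on the steel rail between the two red rings, released and still, and I've handed the job in. No verdict was reported, so this rests on my own checks.

I gripped them on the headband's shoulder, turned them square to the rail and slid them in from its free end under the shelf. I lowered until the band rested on the rail with the fingers still closed (about 5–6 N). Then I eased off the sideways load, opened the fingers and backed away.

**Last checks (at about 14 s of the 45 s allowed):**
- **Position:** the band is centred between the rings within about 2 mm. The -x cup's outer face puts the crown over the rail's middle line, within about 2 mm.
- **Height:** the top of the band is at 0.203 m, so its underside is near 0.193 m. The cups are about 30 mm above the table.
- **Level and at rest:** no tilt was visible. Outlines from two pictures 0.35 s apart agreed within about 2 mm.
- **Robot and bystanders:** the gripper is well clear and the wrist force is near zero. The wax pot, pigment jar and blue tin look unmoved; I judged that by eye.

**Disagreements:**
- The wrist camera and the fixed cameras differed by about 3 mm on where the headphones stood. I used the fixed cameras for the placing.
- The first touch on the rail pushed sideways by about 4 N, and my first correction overshot by about 3 N the other way. A smaller one brought it below 1 N before I let go.

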